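# Wipe the sawn ends off the deburring plate into its chip drawer

### The arm

A 7-joint arm with a two-finger parallel gripper is mounted at the origin on a cart in front of the work surface, level with it; the furniture and walls round the work are solid. World frame = base frame: x ahead of the robot, y to its left, z up, the work surface at z = 0. Lengths are in m, angles in rad, forces in N, time in s.
With the tool pointing down it reaches from about 0.4 to 0.85 m from the base axis. Payload 4.5 kg.
Tool frame: the origin (TCP) lies midway between the tips of the shut fingers; the grasp point (between the pads) lies 19 mm behind it; z points along the fingers, y is the line along which they close (so a half turn about z gives the same grasp; the last joint's range is limited). The gripper opens to 88 mm and grips with 3 to 60 N. Pads are 18 mm wide; open, the fingers measure 123 mm over their backs; the gripper's body (75 mm by 187 mm) begins 45 mm behind the grasp point.
Start: joints at [1.234, 0.689, -0.195, 1.565, 0.157, 0.902, -0.215], TCP at [0.227, -0.583, 0.239] pointing down, gripper open.
Joint ranges: [-3.01, 3.01], [-0.46, 2.08], [-1.47, 1.51], [0.13, 2.56], [-1, 4.14], [0.04, 2.09], [-2.66, 2.66]. Speed limits (rad/s): [2.57, 2.57, 3.14, 3.14, 3.14, 3.14, 3.14].

### API

Orientations are given as a unit quaternion [x, y, z, w].
In Python, from plant import r gives the robot as it stands.
- The arm moves only by the tool carry_out, never from a script. Its argument "plan" is a list of rows, each an object with "rot": the turn, a rotation vector about the tool's x, y, z in rad, a list of three; "xyz": the shift along the tool's x, y, z in m, a list of three; "grip": the closure in counts, from 0 (fully open) to 255 (shut). In form: [{"rot": [wx, wy, wz], "xyz": [dx, dy, dz], "grip": grip}, ...]. A call has 1 to 8 rows; each row is the pose to reach, as a shift and turn from the pose commanded when the call began, along the tool's axes at that moment; what a row does not reach only later rows make up. A row lasts 1/12 s, in which the tool goes at most 41.7 mm and 7.16 degrees, less where a joint would pass 70% of its speed; a pose out of reach is approached as far as the arm can. A call with a gripper value outside its range is refused whole. The fingers move at their own pace and stop on an object; "squeeze" is the grip in N (left out, the last holds). Time passes only in rows, so rows that repeat a pose let the fingers close. It gives the time, the measured TCP pose, the force, the opening and the grip force at its end, in the units of the state.
- r.get_state(): the state, without advancing time (a new reading comes with each control period).
- r.snapshot(name): name is "scene" or "top"; returns the picture (420x560x3 uint8, red, green, blue); there is no depth.
- r.camera_params(name): a dict with "fx", "fy", "cx", "cy" (pixels), "position" and "attitude" of the camera in the world. Camera axes: x right, y down, z forward; pixel columns grow to the right and rows downward; lengths in m; the calibration is good to about 2 mm. A picture is of the moment at which its call begins. camera_params takes no time and is no camera call.
- r.finish_job(): hands the job in; it is judged then, once.
The state is a dict: "clock": time; "q": joint angles; "qd": joint speeds; "joint_torque": joint torques, N m; "tool_pos": TCP position; "eef_rot": TCP orientation; "contact_force": force on the tool from outside, world axes, zero at the start; "moment": the same for the moment, N m; "opening": opening from 0.0 (shut) to 1.0 (fully open); "finger_force": force on a finger pad.
Only numpy, scipy, OpenCV 4.12 (cv2) and the standard library are available. Lean on these libraries where they do the work, as an engineer would, in place of code of your own. Each camera call takes 0.05 s, during which the arm holds its last target. There are 200 camera calls.

### The job

Pull out the chip drawer of the deburring station and, using the scraper block, wipe all six sharp sawn ends off the plate over its front edge into the drawer; never let the gripper itself touch them. Then stand the scraper upright on the bench beside the station and push the drawer fully shut, leaving the other tools where they lie.

Things in the scene. Friction and masses are not known exactly. Their poses are not given: they have to be found in the camera images.
- station: deburring station, fixed: a grey sheet-metal case under a dark level steel plate whose top is 50 mm above the bench. Origin on the bench below the middle; z up; own -x is its front, where the drawer comes out; own y runs across. Outside: x -85 to +90 mm, y -95 to +95 mm. Aluminium side rails and back stop rise 10 mm above the plate; the front edge has no rim
- plate_front (a point): middle of the plate's open front edge, on its top (station x = -85 mm), axes as the station's. From here the free plate runs 170 mm in +x to the back stop and 78 mm in +y and -y to the side rails
- drawer (a joint): chip drawer under the plate, slides out of the station's front (station -x) with about 1.5 N of friction and stays where it is left: 0 fully shut, 0.09 m fully out; it starts shut or a few mm ajar. What is pushed over the plate's front edge while it is out drops into it. Its grey front panel is 186 mm wide and reaches 45 mm above the bench
- drawer_handle (a point): middle of the drawer's steel bow handle: a bar 9 mm thick, 68 mm long across the drawer (along station y), 32 mm above the bench, 38 mm in front of the panel (33 mm of free space behind the bar); moves with the drawer
- drawer_floor (a point): centre of the drawer's inner floor, 10 mm above the bench, axes as the station's; moves with the drawer. Inside, the drawer reaches 75 mm to front and back of it and 86 mm to either side; walls 32 mm high
- scraper_center (a point): centre (28 mm above its underside) of the scraper block, standing loose on the bench. Flat sole 24 mm (own x) by 100 mm (own y), 15 mm high; on it along own y an upright wooden grip 18 mm thick (own x), 74 mm long, from 15 to 56 mm above the underside. It wipes along its own x, either way; own z up. 0.12 to 0.2 kg
- chip_0_c (a point): centre of a loose sawn end lying flat on the station's plate: brass bar end, 18x13x6 mm; 12 to 13 g
- chip_1_c (a point): centre of a loose sawn end lying flat on the station's plate: round steel slug, 16 mm across and 8 mm high; 12 to 13 g
- chip_2_c (a point): centre of a loose sawn end lying flat on the station's plate: brass bar end, 18x13x6 mm; 12 to 13 g
- chip_3_c (a point): centre of a loose sawn end lying flat on the station's plate: round steel slug, 16 mm across and 8 mm high; 12 to 13 g
- chip_4_c (a point): centre of a loose sawn end lying flat on the station's plate: brass bar end, 18x13x6 mm; 12 to 13 g
- chip_5_c (a point): centre of a loose sawn end lying flat on the station's plate: brass bar end, 20x13x7 mm; 12 to 13 g
- cutters: bystander on the bench beside the station: side cutters with red handles, 42x129x11 mm, origin at the centre of its underside
- tape: bystander on the bench beside the station: roll of black tape lying flat, 62x60x19 mm, origin at the centre of its underside
- driver: bystander on the bench beside the station: small screwdriver with a blue handle, 17x138x19 mm, origin at the centre of its underside
- keys: bystander on the bench beside the station: red hex-key holder, 28x95x23 mm, origin at the centre of its underside
Mind the look-alikes: they are no part of the job. What is meant by the part that bears scraper_center is not green, and is the larger of those in its own colour.

How it is judged:
By the outcome, as a careful person would: the job done as asked, in the order asked, and still so for the second after the job is handed in, with the robot touching nothing.
It also fails if it takes over 72 s, if anything falls off the work surface, if the arm or the gripper's body presses on something with over 40 N, if the wrist force passes 120 N, or if a joint passes its speed limit or range.

## Working session

There is one attempt and no reset: what is moved stays moved. The work goes in short steps, Python scripts to look and compute and a tool call to move; the robot and the scene stay as the last step left them, time stands still between calls to the robot, and variables do not carry over. Pictures are saved under pics/ and viewed, at most 10 in all, crops included, and the job is handed in when it is done.

Besides the shell and the picture viewer there is one more tool, called after "Request:" by a JSON object that holds its "method" and its "body", one argument or row to a line. carry_out: Moves the arm, as the interface text tells. Its arguments: {"type":"object","properties":{"plan":{"type":"array"},"squeeze":{"type":"number"}},"required":["plan"]}

```bash
mkdir -p pics; ls; python3 - <<'E'
from plant import r
import cv2
for n in("scene","top"):
    cv2.imwrite(f"pics/{n}0.png",r.snapshot(n)[:,:,::-1]); print(r.camera_params(n))
s=r.get_state(); print(s['clock'],s['tool_pos'],s['eef_rot'],s['opening'])
E
```

```text
pics
{'fx': 470.9617591846629, 'fy': 470.9617591846629, 'cx': 273.11298051606116, 'cy': 207.6902051258066, 'position': array([0.07245759, 1.10149378, 0.69369479]), 'attitude': array([-0.1927075 ,  0.84082919, -0.49344913,  0.11125663])}
{'fx': 436.1277769396233, 'fy': 436.1277769396233, 'cx': 278.6104078599727, 'cy': 213.06728009054274, 'position': array([0.36952822, 0.10798767, 1.05116438]), 'attitude': array([-0.70139719,  0.70629553, -0.06485764,  0.07058397])}
0.1 [ 0.22626586 -0.58201763  0.23802199] [ 9.82851469e-01  1.84397292e-01 -1.97725797e-04 -7.68207531e-04] 0.9989885791445416
```

View pics/top0.png

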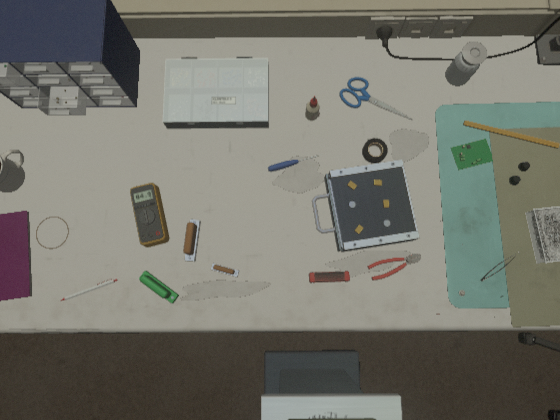

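View pics/scene0.png

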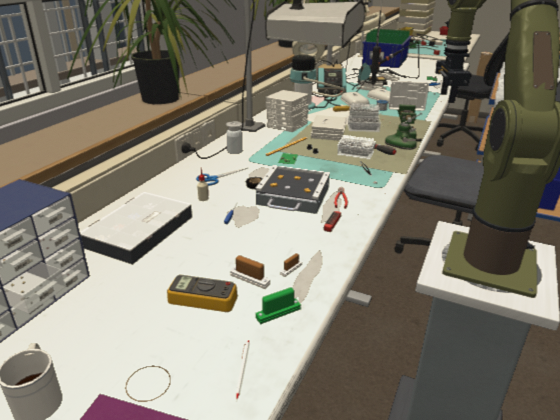

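The top view shows three possible scrapers: brown and large at (191,240), brown and small at (226,270), and green at (159,286). I choose the large brown one at (191,240). The station is at about (372,205), with its handle at (321,213), facing image left (world +y).

```bash
cat > h.py <<'E'
from plant import r
import cv2, numpy as np
from scipy.spatial.transform import Rotation as R
def cam(n):
    c=r.camera_params(n); return c,R.from_quat(c['attitude']).as_matrix()
def px2w(n,u,v,z):
    c,M=cam(n); d=M@np.array([(u-c['cx'])/c['fx'],(v-c['cy'])/c['fy'],1]); p=c['position']
    return p+d*(z-p[2])/d[2]
def w2px(n,p):
    c,M=cam(n); q=M.T@(np.array(p)-c['position']); return np.array([c['fx']*q[0]/q[2]+c['cx'],c['fy']*q[1]/q[2]+c['cy']])
def crop(n,f,u0,v0,w,h,k):
    im=r.snapshot(n)[:,:,::-1]; cv2.imwrite(f"pics/{f}.png",cv2.resize(im[v0:v0+h,u0:u0+w],None,fx=k,fy=k,interpolation=cv2.INTER_CUBIC))
E
python3 - <<'E'
from h import *
crop("top","c1",170,130,260,160,3)
E
```

```text
(no output)
```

View pics/c1.png

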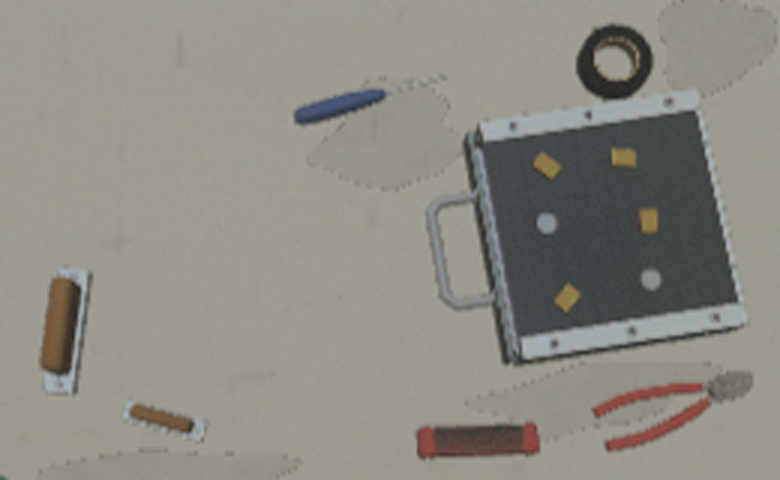

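The crop shows the large brown scraper with its grip top at crop (59,326) and sole corners at (62,267), (91,270), (73,393) and (43,390). The handle bar is at (438,252). The station's rail corners are at (478,122), (520,358), (747,322) and (697,92).

```bash
python3 - <<'E'
from h import *
f=lambda u,v,z: px2w("top",170+(u+.5)/3-.5,130+(v+.5)/3-.5,z)
c=[f(478,122,.06),f(520,358,.06),f(747,322,.06),f(697,92,.06)]
for p in c: print(p.round(4))
print("sizes",[np.linalg.norm(c[i]-c[(i+1)%4]).round(4) for i in range(4)])
m=np.mean(c,0);print("mid",m.round(4))
for n,a in(("front->back(+x)",c[2]+c[3]-c[0]-c[1]),("y: top->bottom",c[1]+c[2]-c[0]-c[3])): print(n,np.degrees(np.arctan2(a[1],a[0])))
print("handle",f(438,252,.032),f(432,210,.032),f(449,300,.032))
s=[f(*q,.015) for q in((62,267),(91,270),(73,393),(43,390))]
print("sole",np.mean(s,0),[np.linalg.norm(s[i]-s[(i+1)%4]).round(4) for i in range(4)])
a=s[0]+s[1]-s[2]-s[3];print(np.degrees(np.arctan2(a[1],a[0])))
print("grip",f(59,326,.056))
for q in((547,165),(624,157),(649,220),(547,223),(567,297),(651,279)): print("chip",f(*q,.056).round(3))
for n,q in dict(tape=(614,62),drv=(340,107),keys=(478,440),cut=(670,420),smallscr=(165,420)).items(): print(n,f(*q,.01).round(3))
s=r.get_state();print(R.from_quat(s['eef_rot']).as_matrix().round(3))
E
```

```text
[ 0.6638 -0.004   0.06  ]
[ 0.4776 -0.0306  0.06  ]
[ 0.5039 -0.2041  0.06  ]
[ 0.6868 -0.1771  0.06  ]
sizes [np.float64(0.188), np.float64(0.1755), np.float64(0.1849), np.float64(0.1747)]
mid [ 0.583  -0.1039  0.06  ]
front->back(+x) -81.90640065211691
y: top->bottom -171.7330279392357
handle [0.56536849 0.02755021 0.032     ] [0.59952204 0.03157187 0.032     ] [0.52683208 0.01975719 0.032     ]
sole [0.50795005 0.32347872 0.015     ] [np.float64(0.0236), np.float64(0.0994), np.float64(0.024), np.float64(0.0996)]
-6.729150891558543
grip [0.50518456 0.32144066 0.056     ]
chip [ 0.63  -0.057  0.056]
chip [ 0.635 -0.118  0.056]
chip [ 0.585 -0.135  0.056]
chip [ 0.583 -0.056  0.056]
chip [ 0.525 -0.069  0.056]
chip [ 0.538 -0.134  0.056]
tape [ 0.729 -0.124  0.01 ]
drv [0.693 0.104 0.01 ]
keys [ 0.419 -0.002  0.01 ]
cut [ 0.433 -0.154  0.01 ]
smallscr [0.436 0.245 0.01 ]
[[ 0.932  0.362 -0.001]
 [ 0.362 -0.932  0.001]
 [-0.    -0.001 -1.   ]]
```

```bash
cat >> h.py <<'E'
ST=np.array([.5826,-.1014]); A=np.radians(-81.8)
XS=np.array([np.cos(A),np.sin(A)]); YS=np.array([-XS[1],XS[0]])
def st(x,y,z): return np.r_[ST+x*XS+y*YS,z]
def go(p,yaw=-81.8,pose=None):
    "tool-frame rot/xyz from present pose to TCP p, tool down, tool y at yaw (deg)"
    s=r.get_state(); T=R.from_quat(s['eef_rot']) if pose is None else pose
    y=np.array([np.cos(np.radians(yaw)),np.sin(np.radians(yaw)),0]); z=np.array([0,0,-1.])
    G=R.from_matrix(np.c_[np.cross(y,z),y,z])
    print("t",round(s['clock'],2),"at",s['tool_pos'].round(4),"F",s['contact_force'].round(1),"open",round(s['opening'],3),
      "-> rot",(T.inv()*G).as_rotvec().round(4),"xyz",T.inv().apply(np.array(p)-s['tool_pos']).round(4))
E
python3 -c "
from h import *
go([.565,.0275,.12])"
```

```text
t 0.15 at [ 0.2263 -0.5821  0.2381] F [-1.1 -0.2 -0.2] open 1.0 -> rot [-0.0013  0.0003  0.2278] xyz [ 0.5367 -0.4452  0.1186]
```

Request:
{"method": "carry_out", "body": {
  "plan": [
    {"rot":[0,0,0.1],"xyz":[0.031,-0.026,0],"grip":182},
    {"rot":[0,0,0.2278],"xyz":[0.062,-0.052,0],"grip":182},
    {"rot":[0,0,0.2278],"xyz":[0.093,-0.078,0],"grip":182},
    {"rot":[0,0,0.2278],"xyz":[0.124,-0.104,0],"grip":182},
    {"rot":[0,0,0.2278],"xyz":[0.155,-0.13,0],"grip":182},
    {"rot":[0,0,0.2278],"xyz":[0.186,-0.156,0],"grip":182},
    {"rot":[0,0,0.2278],"xyz":[0.217,-0.182,0],"grip":182},
    {"rot":[0,0,0.2278],"xyz":[0.248,-0.208,0],"grip":182}
  ]
}}

```text
clock: 0.82
tool_pos: [0.3827, -0.297, 0.2387]
eef_rot: [0.997, 0.071, -0.0, -0.0]
contact_force: [0.3, 0.1, -0.3]
opening: 0.415
finger_force: 0.0
```

```bash
python3 -c "
from h import *
go([.565,.0275,.10])"
```

```text
t 0.82 at [ 0.3827 -0.297   0.2387] F [ 0.3  0.1 -0.3] open 0.415 -> rot [-0.0001  0.0001 -0.0003] xyz [ 0.2266 -0.2952  0.1387]
```

Request:
{"method": "carry_out", "body": {
  "plan": [
    {"rot":[0,0,0],"xyz":[0.024,-0.032,0],"grip":182},
    {"rot":[0,0,0],"xyz":[0.049,-0.064,0],"grip":182},
    {"rot":[0,0,0],"xyz":[0.074,-0.096,0],"grip":182},
    {"rot":[0,0,0],"xyz":[0.098,-0.128,0],"grip":182},
    {"rot":[0,0,0],"xyz":[0.123,-0.16,0],"grip":182},
    {"rot":[0,0,0],"xyz":[0.148,-0.192,0],"grip":182},
    {"rot":[0,0,0],"xyz":[0.172,-0.224,0.01],"grip":182},
    {"rot":[0,0,0],"xyz":[0.196,-0.256,0.02],"grip":182}
  ]
}}

```text
clock: 1.48
tool_pos: [0.5409, -0.0155, 0.2188]
eef_rot: [0.997, 0.072, 0.001, 0.0]
contact_force: [1.3, -0.8, -0.3]
opening: 0.286
finger_force: 0.0
```

```bash
python3 -c "
from h import *
go([.565,.0275,.08])"
```

```text
t 1.48 at [ 0.5409 -0.0155  0.2188] F [ 1.3 -0.8 -0.3] open 0.286 -> rot [ 0.0003 -0.0014  0.0001] xyz [ 0.0298 -0.0392  0.1389]
```

Request:
{"method": "carry_out", "body": {
  "plan": [
    {"rot":[0,0,0],"xyz":[0.02,-0.026,0.02],"grip":182},
    {"rot":[0,0,0],"xyz":[0.03,-0.039,0.05],"grip":182},
    {"rot":[0,0,0],"xyz":[0.03,-0.039,0.08],"grip":182},
    {"rot":[0,0,0],"xyz":[0.03,-0.039,0.11],"grip":182},
    {"rot":[0,0,0],"xyz":[0.03,-0.039,0.139],"grip":182},
    {"rot":[0,0,0],"xyz":[0.03,-0.039,0.139],"grip":182}
  ]
}}

```text
clock: 1.98
tool_pos: [0.5601, 0.0255, 0.0747]
eef_rot: [0.997, 0.072, -0.005, 0.0]
contact_force: [-0.9, -0.1, 0.6]
opening: 0.283
finger_force: 0.0
```

```bash
python3 -c "
from h import *
go([.565,.0275,.016])
crop('scene','s1',220,130,180,120,4)"
```

```text
t 1.98 at [0.5601 0.0255 0.0747] F [-0.9 -0.1  0.6] open 0.283 -> rot [-0.0005  0.01    0.0008] xyz [ 0.0058 -0.0013  0.0587]
```

View pics/s1.png

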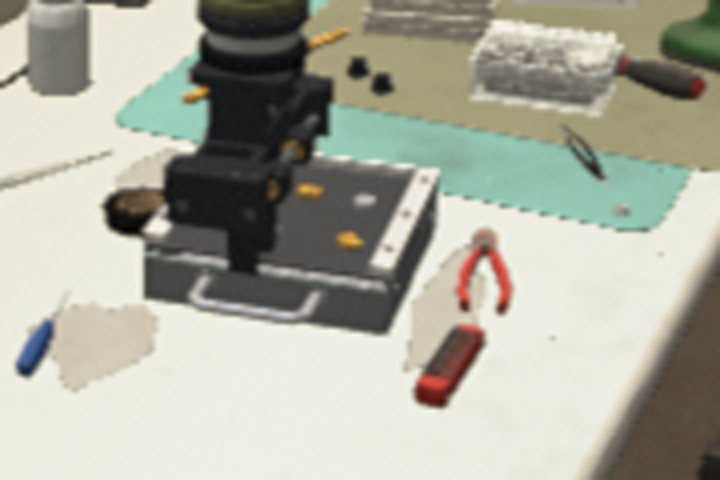

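The gripper hangs above the middle of the handle, with its front finger at crop (240,260) and the bar at about (255,305). The chips on the plate are untouched, so I go down.

Request:
{"method": "carry_out", "body": {
  "plan": [
    {"rot":[0,0,0],"xyz":[0.003,-0.001,0.02],"grip":182},
    {"rot":[0,0,0],"xyz":[0.003,-0.001,0.04],"grip":182},
    {"rot":[0,0,0],"xyz":[0.003,-0.001,0.06],"grip":182},
    {"rot":[0,0,0],"xyz":[0.003,-0.001,0.06],"grip":182},
    {"rot":[0,0,0],"xyz":[0.003,-0.001,0.06],"grip":255},
    {"rot":[0,0,0],"xyz":[0.003,-0.001,0.06],"grip":255},
    {"rot":[0,0,0],"xyz":[0.003,-0.001,0.06],"grip":255},
    {"rot":[0,0,0],"xyz":[0.003,-0.001,0.06],"grip":255}
  ],
  "squeeze": 25
}}

```text
clock: 2.7
tool_pos: [0.5682, 0.0269, 0.0217]
eef_rot: [0.997, 0.071, 0.002, -0.0]
contact_force: [0.1, 0.1, 6.8]
opening: 0.091
finger_force: 25.0
```

```bash
python3 -c "
from h import *
p=r.get_state()['tool_pos']
go(np.r_[p[:2]-.086*XS,p[2]])"
```

```text
t 2.7 at [0.5682 0.0269 0.0217] F [0.1 0.1 6.8] open 0.091 -> rot [ 0.0001 -0.0034 -0.0002] xyz [-0.    -0.086 -0.   ]
```

Request:
{"method": "carry_out", "body": {
  "plan": [
    {"rot":[0,0,0],"xyz":[0,-0.01,-0.003],"grip":255},
    {"rot":[0,0,0],"xyz":[0,-0.025,-0.005],"grip":255},
    {"rot":[0,0,0],"xyz":[0,-0.04,-0.005],"grip":255},
    {"rot":[0,0,0],"xyz":[0,-0.055,-0.005],"grip":255},
    {"rot":[0,0,0],"xyz":[0,-0.068,-0.005],"grip":255},
    {"rot":[0,0,0],"xyz":[0,-0.077,-0.005],"grip":255},
    {"rot":[0,0,0],"xyz":[0,-0.082,-0.005],"grip":255},
    {"rot":[0,0,0],"xyz":[0,-0.082,-0.005],"grip":255}
  ]
}}

```text
clock: 3.37
tool_pos: [0.5549, 0.1103, 0.0229]
eef_rot: [0.997, 0.073, -0.0, -0.001]
contact_force: [5.5, 2.5, -26.0]
opening: 0.089
finger_force: 25.0
```

Request:
{"method": "carry_out", "body": {
  "plan": [
    {"rot":[0,0,0],"xyz":[0,-0.003,0],"grip":255},
    {"rot":[0,0,0],"xyz":[0,-0.005,0],"grip":255},
    {"rot":[0,0,0],"xyz":[0,-0.005,0],"grip":255}
  ]
}}

```text
clock: 3.62
tool_pos: [0.5546, 0.1129, 0.0229]
eef_rot: [0.997, 0.072, -0.0, 0.0]
contact_force: [5.3, 0.4, -25.4]
opening: 0.092
finger_force: 25.0
```

Request:
{"method": "carry_out", "body": {
  "plan": [
    {"rot":[0,0,0],"xyz":[0,-0.003,0.004],"grip":255},
    {"rot":[0,0,0],"xyz":[0,-0.006,0.004],"grip":255},
    {"rot":[0,0,0],"xyz":[0,-0.006,0.004],"grip":255}
  ]
}}

```text
clock: 3.87
tool_pos: [0.5547, 0.113, 0.0223]
eef_rot: [0.998, 0.069, 0.001, 0.004]
contact_force: [0.4, -10.3, 3.6]
opening: 0.095
finger_force: 25.0
```

Request:
{"method": "carry_out", "body": {
  "plan": [
    {"rot":[0,0,0],"xyz":[0,0.005,0],"grip":175},
    {"rot":[0,0,0],"xyz":[0,0.005,0],"grip":175},
    {"rot":[0,0,0],"xyz":[0,0.005,0],"grip":175},
    {"rot":[0,0,0],"xyz":[0,0.005,-0.03],"grip":175},
    {"rot":[0,0,0],"xyz":[0,0.005,-0.06],"grip":175},
    {"rot":[0,0,0],"xyz":[0,0.005,-0.1],"grip":150}
  ]
}}

```text
clock: 4.37
tool_pos: [0.5522, 0.115, 0.1203]
eef_rot: [0.997, 0.072, -0.002, -0.0]
contact_force: [1.2, 0.1, -0.0]
opening: 0.367
finger_force: 0.0
```

```bash
python3 -c "
from h import *
go([.507,.3225,.1],-96.7)"
```

```text
t 4.37 at [0.5522 0.115  0.1203] F [ 1.2  0.1 -0. ] open 0.367 -> rot [-2.000e-04  4.700e-03  2.616e-01] xyz [-0.0147 -0.2118  0.0205]
```

Request:
{"method": "carry_out", "body": {
  "plan": [
    {"rot":[0,0,0.08],"xyz":[-0.002,-0.03,0],"grip":150},
    {"rot":[0,0,0.16],"xyz":[-0.005,-0.065,0],"grip":150},
    {"rot":[0,0,0.262],"xyz":[-0.008,-0.1,0],"grip":150},
    {"rot":[0,0,0.262],"xyz":[-0.01,-0.135,0],"grip":150},
    {"rot":[0,0,0.262],"xyz":[-0.012,-0.17,0],"grip":150},
    {"rot":[0,0,0.262],"xyz":[-0.015,-0.2,0.0],"grip":150},
    {"rot":[0,0,0.262],"xyz":[-0.015,-0.212,0.01],"grip":150},
    {"rot":[0,0,0.262],"xyz":[-0.015,-0.212,0.02],"grip":150}
  ]
}}

```text
clock: 5.03
tool_pos: [0.5072, 0.3273, 0.1004]
eef_rot: [0.998, -0.056, -0.0, -0.002]
contact_force: [0.1, -0.4, -0.2]
opening: 0.41
finger_force: 0.0
```

```bash
python3 -c "
from h import *
go([.507,.3225,.024],-96.7)
crop('scene','s2',180,160,200,130,4)"
```

```text
t 5.03 at [0.5072 0.3273 0.1004] F [ 0.1 -0.4 -0.2] open 0.41 -> rot [-0.0045  0.0005  0.0054] xyz [0.0003 0.0052 0.0764]
```

View pics/s2.png

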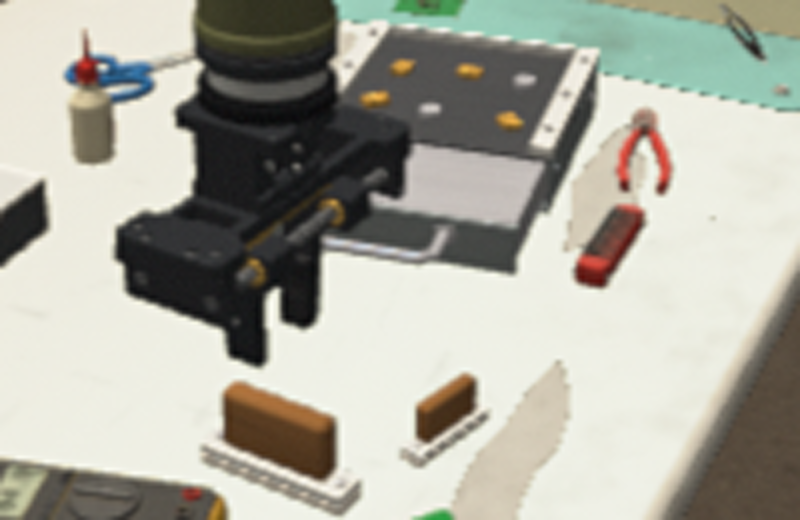

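The drawer is fully out with its floor visible at crop (475,185). The chips lie as before, and the large brown scraper stands at (280,430) below the fingers at (275,340).

```bash
python3 -c "
from h import *
k=lambda p:(w2px('scene',p)-[180,160])*4
print(k([.507,.3225,.056]),k([.507,.3225,.0]),k(r.get_state()['tool_pos']))
e=lambda u,v,z:px2w('scene',180+u/4,160+v/4,z)
print(e(280,405,.056),e(282,470,.01))"
```

```text
[276.38470743 401.2882961 ] [278.4472062  478.64927851] [274.70148485 340.58317998]
[0.50339854 0.32480595 0.056     ] [0.5027259 0.3256078 0.01     ]
```

Request:
{"method": "carry_out", "body": {
  "plan": [
    {"rot":[0,0,0],"xyz":[0,0.003,0.02],"grip":150},
    {"rot":[0,0,0],"xyz":[0,0.003,0.045],"grip":150},
    {"rot":[0,0,0],"xyz":[0,0.003,0.065],"grip":150},
    {"rot":[0,0,0],"xyz":[0,0.003,0.076],"grip":150},
    {"rot":[0,0,0],"xyz":[0,0.003,0.076],"grip":150},
    {"rot":[0,0,0],"xyz":[0,0.003,0.076],"grip":150}
  ]
}}

```text
clock: 5.58
tool_pos: [0.5091, 0.3164, 0.0244]
eef_rot: [0.998, -0.061, -0.0, 0.001]
contact_force: [-0.5, 0.1, 0.1]
opening: 0.412
finger_force: 0.0
```

Request:
{"method": "carry_out", "body": {
  "plan": [
    {"rot":[0,0,0],"xyz":[0,0,0],"grip":180},
    {"rot":[0,0,0],"xyz":[0,0,0],"grip":205},
    {"rot":[0,0,0],"xyz":[0,0,0],"grip":255},
    {"rot":[0,0,0],"xyz":[0,0,0],"grip":255},
    {"rot":[0,0,0],"xyz":[0,0,0],"grip":255},
    {"rot":[0,0,0],"xyz":[0,0,0],"grip":255}
  ],
  "squeeze": 35
}}

```text
clock: 6.08
tool_pos: [0.5097, 0.3194, 0.0259]
eef_rot: [0.998, -0.059, 0.001, -0.001]
contact_force: [-0.1, 1.3, 6.3]
opening: 0.199
finger_force: 35.0
```

Request:
{"method": "carry_out", "body": {
  "plan": [
    {"rot":[0,0,0],"xyz":[0,0,-0.02],"grip":255},
    {"rot":[0,0,0],"xyz":[0,0,-0.05],"grip":255},
    {"rot":[0,0,0],"xyz":[0,0,-0.08],"grip":255},
    {"rot":[0,0,0],"xyz":[0,0,-0.11],"grip":255},
    {"rot":[0,0,0],"xyz":[0,0,-0.12],"grip":255}
  ]
}}

```text
clock: 6.5
tool_pos: [0.5104, 0.3192, 0.1485]
eef_rot: [0.998, -0.06, 0.002, -0.001]
contact_force: [0.8, -0.7, -0.7]
opening: 0.203
finger_force: 35.0
```

```bash
python3 -c "
from h import *
go(st(.064,.024,.12))
go(st(-.02,.024,.14))"
```

```text
t 6.5 at [0.5104 0.3192 0.1485] F [ 0.8 -0.7 -0.7] open 0.203 -> rot [-0.0025 -0.0048 -0.2625] xyz [0.1614 0.4646 0.0278]
t 6.5 at [0.5104 0.3192 0.1485] F [ 0.8 -0.7 -0.7] open 0.203 -> rot [-0.0025 -0.0048 -0.2625] xyz [0.1397 0.3835 0.008 ]
```

Request:
{"method": "carry_out", "body": {
  "plan": [
    {"rot":[0,0,-0.05],"xyz":[0.012,0.035,0],"grip":255},
    {"rot":[0,0,-0.12],"xyz":[0.024,0.07,0],"grip":255},
    {"rot":[0,0,-0.2],"xyz":[0.036,0.105,0],"grip":255},
    {"rot":[0,0,-0.2625],"xyz":[0.048,0.14,0],"grip":255},
    {"rot":[0,0,-0.2625],"xyz":[0.06,0.175,0],"grip":255},
    {"rot":[0,0,-0.2625],"xyz":[0.072,0.21,0],"grip":255},
    {"rot":[0,0,-0.2625],"xyz":[0.084,0.245,0],"grip":255},
    {"rot":[0,0,-0.2625],"xyz":[0.096,0.28,0],"grip":255}
  ]
}}

```text
clock: 7.17
tool_pos: [0.57, 0.0272, 0.1437]
eef_rot: [0.997, 0.072, -0.001, 0.0]
contact_force: [0.5, 0.6, -1.4]
opening: 0.204
finger_force: 35.0
```

```bash
python3 -c "
from h import *
go(st(.064,.024,.12))"
```

```text
t 7.17 at [0.57   0.0272 0.1437] F [ 0.5  0.6 -1.4] open 0.204 -> rot [0.     0.0023 0.0004] xyz [0.0181 0.1931 0.0237]
```

Request:
{"method": "carry_out", "body": {
  "plan": [
    {"rot":[0,0,0],"xyz":[0.004,0.035,0],"grip":255},
    {"rot":[0,0,0],"xyz":[0.008,0.07,0],"grip":255},
    {"rot":[0,0,0],"xyz":[0.011,0.105,0],"grip":255},
    {"rot":[0,0,0],"xyz":[0.014,0.14,0],"grip":255},
    {"rot":[0,0,0],"xyz":[0.017,0.17,0.01],"grip":255},
    {"rot":[0,0,0],"xyz":[0.018,0.193,0.02],"grip":255},
    {"rot":[0,0,0],"xyz":[0.018,0.193,0.024],"grip":255},
    {"rot":[0,0,0],"xyz":[0.018,0.193,0.024],"grip":255}
  ]
}}

```text
clock: 7.83
tool_pos: [0.6141, -0.1612, 0.1183]
eef_rot: [0.998, 0.07, -0.002, -0.0]
contact_force: [-1.3, 1.2, -1.6]
opening: 0.199
finger_force: 35.0
```

```bash
python3 -c "
from h import *
go(st(.064,.024,.086))
a=r.snapshot('top')[130:270,300:440,::-1];b=r.snapshot('scene')[130:250,230:350,::-1]
cv2.imwrite('pics/m1.png',np.hstack([cv2.resize(a,(400,400),interpolation=2),cv2.resize(b,(400,400),interpolation=2)]))
print((w2px('scene',st(.064,.024,.0945))-[230,130])*400/120)"
```

```text
t 7.83 at [ 0.6141 -0.1612  0.1183] F [-1.3  1.2 -1.6] open 0.199 -> rot [-0.0005  0.0045 -0.0032] xyz [0.0015 0.0003 0.0323]
[203.50130614 103.69137353]
```

View pics/m1.png

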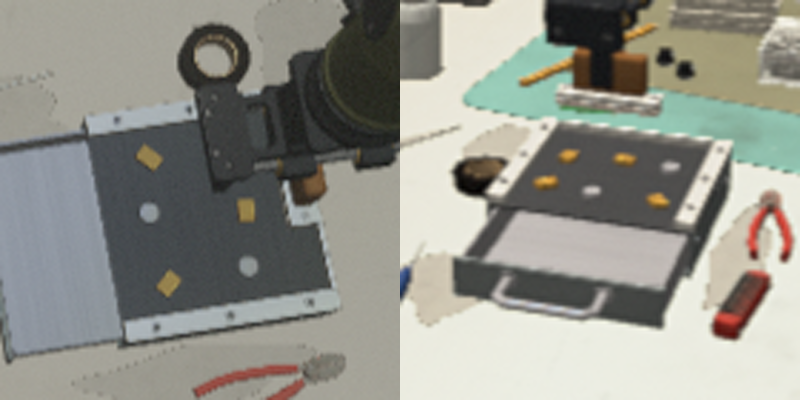

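The picture shows the scraper held level over the back of the plate, with the sole at (557–662,100). Its centre is about 5 mm towards -y of the TCP. The six chips lie in front of it, and the drawer is open.

Request:
{"method": "carry_out", "body": {
  "plan": [
    {"rot":[0,0,0],"xyz":[0.004,0,0.012],"grip":255},
    {"rot":[0,0,0],"xyz":[0.004,0,0.024],"grip":255},
    {"rot":[0,0,0],"xyz":[0.004,0,0.034],"grip":255},
    {"rot":[0,0,0],"xyz":[0.004,0,0.039],"grip":255},
    {"rot":[0,0,0],"xyz":[0.004,0,0.042],"grip":255},
    {"rot":[0,0,0],"xyz":[0.004,0,0.042],"grip":255}
  ]
}}

```text
clock: 8.43
tool_pos: [0.6196, -0.1583, 0.0776]
eef_rot: [0.997, 0.072, -0.001, -0.0]
contact_force: [0.5, -0.2, -1.2]
opening: 0.201
finger_force: 35.0
```

Request:
{"method": "carry_out", "body": {
  "plan": [
    {"rot":[0,0,0],"xyz":[0,0,0.002],"grip":255},
    {"rot":[0,0,0],"xyz":[0,0,0.003],"grip":255},
    {"rot":[0,0,0],"xyz":[0,0,0.003],"grip":255}
  ]
}}

```text
clock: 8.68
tool_pos: [0.6206, -0.1588, 0.0761]
eef_rot: [0.997, 0.072, 0.0, 0.0]
contact_force: [-0.4, 0.9, -1.4]
opening: 0.2
finger_force: 35.0
```

Request:
{"method": "carry_out", "body": {
  "plan": [
    {"rot":[0,0,0],"xyz":[0,0,0.001],"grip":255},
    {"rot":[0,0,0],"xyz":[0,0,0.002],"grip":255},
    {"rot":[0,0,0],"xyz":[0,0,0.002],"grip":255}
  ]
}}

```text
clock: 8.93
tool_pos: [0.6206, -0.1588, 0.0759]
eef_rot: [0.997, 0.072, 0.001, 0.0]
contact_force: [-3.8, 1.9, 12.2]
opening: 0.203
finger_force: 35.0
```

```bash
python3 -c "
from h import *
go(st(-.02,.026,.075)); go(st(-.105,.026,.075))
p=r.get_state()['tool_pos'][:2]-ST;print(p@XS,p@YS)"
```

```text
t 8.93 at [ 0.6206 -0.1588  0.0759] F [-3.8  1.9 12.2] open 0.203 -> rot [ 0.0006 -0.0012  0.0001] xyz [-0.0034 -0.0822  0.0009]
t 8.93 at [ 0.6206 -0.1588  0.0759] F [-3.8  1.9 12.2] open 0.203 -> rot [ 0.0006 -0.0012  0.0001] xyz [-0.0034 -0.1672  0.0008]
0.06224281395629602 0.029448599220577833
```

Request:
{"method": "carry_out", "body": {
  "plan": [
    {"rot":[0,0,0],"xyz":[-0.001,-0.006,-0.001],"grip":255},
    {"rot":[0,0,0],"xyz":[-0.002,-0.014,-0.001],"grip":255},
    {"rot":[0,0,0],"xyz":[-0.003,-0.022,-0.001],"grip":255},
    {"rot":[0,0,0],"xyz":[-0.003,-0.03,-0.001],"grip":255},
    {"rot":[0,0,0],"xyz":[-0.003,-0.038,-0.001],"grip":255},
    {"rot":[0,0,0],"xyz":[-0.003,-0.046,-0.001],"grip":255},
    {"rot":[0,0,0],"xyz":[-0.003,-0.054,-0.001],"grip":255},
    {"rot":[0,0,0],"xyz":[-0.003,-0.062,-0.001],"grip":255}
  ]
}}

```text
clock: 9.6
tool_pos: [0.6097, -0.099, 0.076]
eef_rot: [0.997, 0.071, 0.002, 0.002]
contact_force: [0.0, -4.4, 7.0]
opening: 0.2
finger_force: 35.0
```

Request:
{"method": "carry_out", "body": {
  "plan": [
    {"rot":[0,0,0],"xyz":[0,-0.008,0],"grip":255},
    {"rot":[0,0,0],"xyz":[0,-0.016,0],"grip":255},
    {"rot":[0,0,0],"xyz":[0,-0.024,0],"grip":255},
    {"rot":[0,0,0],"xyz":[0,-0.032,0],"grip":255},
    {"rot":[0,0,0],"xyz":[0,-0.04,0],"grip":255},
    {"rot":[0,0,0],"xyz":[0,-0.048,0],"grip":255},
    {"rot":[0,0,0],"xyz":[0,-0.055,0],"grip":255},
    {"rot":[0,0,0],"xyz":[0,-0.062,0],"grip":255}
  ]
}}

```text
clock: 10.27
tool_pos: [0.6008, -0.0378, 0.076]
eef_rot: [0.997, 0.071, 0.002, 0.002]
contact_force: [0.6, -4.4, 6.9]
opening: 0.204
finger_force: 35.0
```

```bash
python3 -c "
from h import *
go(st(-.105,.026,.075))
p=r.get_state()['tool_pos'][:2]-ST;print(p@XS,p@YS)"
```

```text
t 10.27 at [ 0.6008 -0.0378  0.076 ] F [ 0.6 -4.4  6.9] open 0.204 -> rot [ 0.0034 -0.0031 -0.0006] xyz [-0.0011 -0.0447  0.0008]
-0.06034392911016739 0.027101755799013826
```

Request:
{"method": "carry_out", "body": {
  "plan": [
    {"rot":[0,0,0],"xyz":[0,-0.006,0],"grip":255},
    {"rot":[0,0,0],"xyz":[0,-0.012,0],"grip":255},
    {"rot":[0,0,0],"xyz":[0,-0.018,0],"grip":255},
    {"rot":[0,0,0],"xyz":[0,-0.024,0],"grip":255},
    {"rot":[0,0,0],"xyz":[0,-0.03,0],"grip":255},
    {"rot":[0,0,0],"xyz":[0,-0.036,0],"grip":255},
    {"rot":[0,0,0],"xyz":[0,-0.042,-0.001],"grip":255},
    {"rot":[0,0,0],"xyz":[0,-0.047,-0.001],"grip":255}
  ]
}}

```text
clock: 10.93
tool_pos: [0.5919, 0.0122, 0.0754]
eef_rot: [0.997, 0.072, -0.001, -0.001]
contact_force: [-0.0, -1.0, -1.3]
opening: 0.203
finger_force: 35.0
```

Request:
{"method": "carry_out", "body": {
  "plan": [
    {"rot":[0,0,0],"xyz":[0,0,-0.002],"grip":255},
    {"rot":[0,0,0],"xyz":[0,0,-0.02],"grip":255},
    {"rot":[0,0,0],"xyz":[0,0,-0.045],"grip":255},
    {"rot":[0,0,0],"xyz":[0,0,-0.06],"grip":255}
  ]
}}

```text
clock: 11.27
tool_pos: [0.5929, 0.0105, 0.1369]
eef_rot: [0.997, 0.072, 0.0, -0.0]
contact_force: [-0.3, 0.4, -1.2]
opening: 0.2
finger_force: 35.0
```

```bash
python3 -c "
from h import *
go(st(.064,-.018,.136))
crop('scene','s3',230,130,130,110,6)"
```

```text
t 11.27 at [0.5929 0.0105 0.1369] F [-0.3  0.4 -1.2] open 0.2 -> rot [-0.0002 -0.0003  0.0007] xyz [-0.0443  0.1733  0.0009]
```

View pics/s3.png

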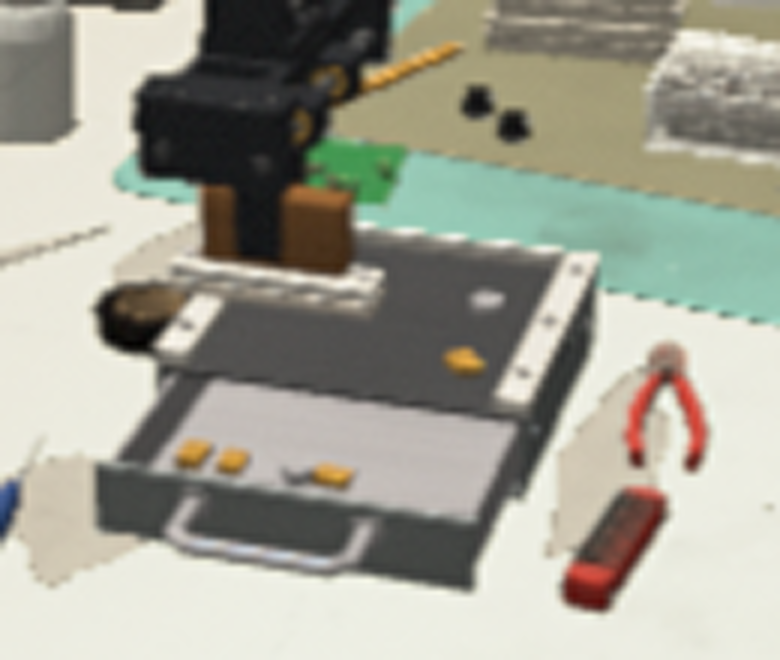

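Four chips are in the drawer, at (190,455), (232,460), (297,475) and (335,475). Two remain on the plate, at (487,300) and (464,360), so I start the second pass.

Request:
{"method": "carry_out", "body": {
  "plan": [
    {"rot":[0,0,0],"xyz":[-0.008,0.03,0],"grip":255},
    {"rot":[0,0,0],"xyz":[-0.017,0.065,0],"grip":255},
    {"rot":[0,0,0],"xyz":[-0.026,0.1,0],"grip":255},
    {"rot":[0,0,0],"xyz":[-0.035,0.135,0],"grip":255},
    {"rot":[0,0,0],"xyz":[-0.044,0.165,0.01],"grip":255},
    {"rot":[0,0,0],"xyz":[-0.044,0.173,0.025],"grip":255},
    {"rot":[0,0,0],"xyz":[-0.044,0.173,0.04],"grip":255},
    {"rot":[0,0,0],"xyz":[-0.044,0.173,0.04],"grip":255}
  ]
}}

```text
clock: 11.98
tool_pos: [0.5712, -0.1679, 0.0924]
eef_rot: [0.997, 0.071, -0.003, -0.001]
contact_force: [-0.8, 1.0, -2.7]
opening: 0.201
finger_force: 35.0
```

```bash
python3 -c "
from h import *
go(st(.064,-.018,.075))"
```

```text
t 11.98 at [ 0.5712 -0.1679  0.0924] F [-0.8  1.  -2.7] open 0.201 -> rot [-0.0022  0.0059 -0.0016] xyz [ 0.0028 -0.0001  0.0174]
```

Request:
{"method": "carry_out", "body": {
  "plan": [
    {"rot":[0,0,0],"xyz":[0,0,0.01],"grip":255},
    {"rot":[0,0,0],"xyz":[0,0,0.018],"grip":255},
    {"rot":[0,0,0],"xyz":[0,0,0.0205],"grip":255},
    {"rot":[0,0,0],"xyz":[0,0,0.022],"grip":255},
    {"rot":[0,0,0],"xyz":[0,0,0.022],"grip":255}
  ]
}}

```text
clock: 12.4
tool_pos: [0.5742, -0.1662, 0.0758]
eef_rot: [0.997, 0.072, 0.0, -0.0]
contact_force: [-4.7, 1.4, 15.0]
opening: 0.197
finger_force: 35.0
```

```bash
python3 -c "
from h import *
go(st(.064,-.018,.075))"
```

```text
t 12.4 at [ 0.5742 -0.1662  0.0758] F [-4.7  1.4 15. ] open 0.197 -> rot [-0.0002 -0.0006  0.0018] xyz [-0.0005  0.0011  0.0008]
```

Request:
{"method": "carry_out", "body": {
  "plan": [
    {"rot":[0,0,0],"xyz":[0,-0.006,-0.001],"grip":255},
    {"rot":[0,0,0],"xyz":[0,-0.014,-0.001],"grip":255},
    {"rot":[0,0,0],"xyz":[0,-0.022,-0.001],"grip":255},
    {"rot":[0,0,0],"xyz":[0,-0.03,-0.001],"grip":255},
    {"rot":[0,0,0],"xyz":[0,-0.038,-0.001],"grip":255},
    {"rot":[0,0,0],"xyz":[0,-0.046,-0.001],"grip":255},
    {"rot":[0,0,0],"xyz":[0,-0.054,-0.001],"grip":255},
    {"rot":[0,0,0],"xyz":[0,-0.062,-0.001],"grip":255}
  ]
}}

```text
clock: 13.07
tool_pos: [0.5669, -0.107, 0.0759]
eef_rot: [0.997, 0.072, 0.002, 0.002]
contact_force: [0.4, -3.7, 6.9]
opening: 0.203
finger_force: 35.0
```

Request:
{"method": "carry_out", "body": {
  "plan": [
    {"rot":[0,0,0],"xyz":[0,-0.008,0],"grip":255},
    {"rot":[0,0,0],"xyz":[0,-0.016,0],"grip":255},
    {"rot":[0,0,0],"xyz":[0,-0.024,0],"grip":255},
    {"rot":[0,0,0],"xyz":[0,-0.032,0],"grip":255},
    {"rot":[0,0,0],"xyz":[0,-0.04,0],"grip":255},
    {"rot":[0,0,0],"xyz":[0,-0.048,0],"grip":255},
    {"rot":[0,0,0],"xyz":[0,-0.055,0],"grip":255},
    {"rot":[0,0,0],"xyz":[0,-0.062,0],"grip":255}
  ]
}}

```text
clock: 13.73
tool_pos: [0.5579, -0.0457, 0.0758]
eef_rot: [0.997, 0.071, 0.002, 0.001]
contact_force: [0.7, -4.9, 8.5]
opening: 0.198
finger_force: 35.0
```

Request:
{"method": "carry_out", "body": {
  "plan": [
    {"rot":[0,0,0],"xyz":[0,-0.006,0],"grip":255},
    {"rot":[0,0,0],"xyz":[0,-0.012,0],"grip":255},
    {"rot":[0,0,0],"xyz":[0,-0.018,0],"grip":255},
    {"rot":[0,0,0],"xyz":[0,-0.024,0],"grip":255},
    {"rot":[0,0,0],"xyz":[0,-0.03,0],"grip":255},
    {"rot":[0,0,0],"xyz":[0,-0.036,0],"grip":255},
    {"rot":[0,0,0],"xyz":[0,-0.042,-0.001],"grip":255},
    {"rot":[0,0,0],"xyz":[0,-0.047,-0.001],"grip":255}
  ]
}}

```text
clock: 14.4
tool_pos: [0.5491, 0.0038, 0.0755]
eef_rot: [0.997, 0.073, -0.0, -0.001]
contact_force: [0.0, 1.2, -1.9]
opening: 0.198
finger_force: 35.0
```

Request:
{"method": "carry_out", "body": {
  "plan": [
    {"rot":[0,0,0],"xyz":[0,0,-0.002],"grip":255},
    {"rot":[0,0,0],"xyz":[0,0,-0.02],"grip":255},
    {"rot":[0,0,0],"xyz":[0,0,-0.045],"grip":255},
    {"rot":[0,0,0],"xyz":[0,0,-0.07],"grip":255},
    {"rot":[0,0,0],"xyz":[0,0,-0.08],"grip":255}
  ]
}}

```text
clock: 14.82
tool_pos: [0.5507, 0.0022, 0.1581]
eef_rot: [0.997, 0.072, 0.002, -0.0]
contact_force: [0.3, -0.2, -1.8]
opening: 0.2
finger_force: 35.0
```

```bash
python3 -c "
from h import *
go([.74,-.03,.15])
a=r.snapshot('top')[60:220,240:440,::-1];b=r.snapshot('scene')[130:240,230:360,::-1]
cv2.imwrite('pics/m2.png',np.hstack([cv2.resize(a,(400,400),interpolation=2),cv2.resize(b,(400,400),interpolation=2)]))"
```

```text
t 14.82 at [0.5507 0.0022 0.1581] F [ 0.3 -0.2 -1.8] open 0.2 -> rot [ 0.0002 -0.0036  0.0007] xyz [0.1827 0.059  0.0088]
```

View pics/m2.png

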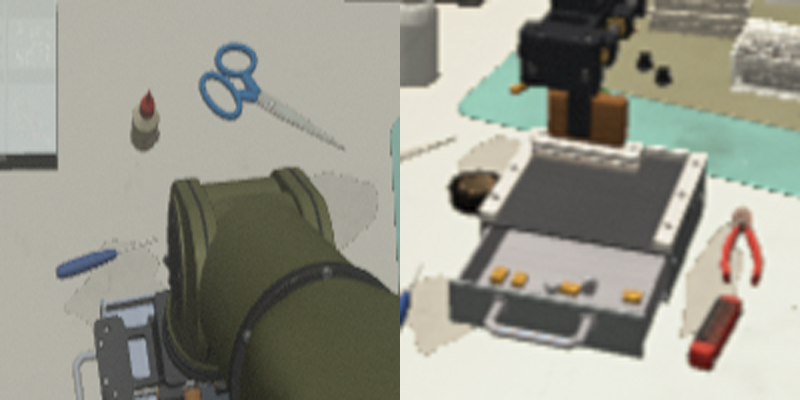

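All six chips are in the drawer, from (498,274) to (632,296), and the plate is clear. Next I set the scraper down on the free spot on the station's far side, between the tape and the screwdriver.

Request:
{"method": "carry_out", "body": {
  "plan": [
    {"rot":[0,0,0],"xyz":[0.03,0.01,0],"grip":255},
    {"rot":[0,0,0],"xyz":[0.065,0.021,0],"grip":255},
    {"rot":[0,0,0],"xyz":[0.1,0.032,0],"grip":255},
    {"rot":[0,0,0],"xyz":[0.135,0.043,0],"grip":255},
    {"rot":[0,0,0],"xyz":[0.165,0.053,0],"grip":255},
    {"rot":[0,0,0],"xyz":[0.183,0.059,0.01],"grip":255},
    {"rot":[0,0,0],"xyz":[0.183,0.059,0.03],"grip":255},
    {"rot":[0,0,0],"xyz":[0.183,0.059,0.05],"grip":255}
  ]
}}

```text
clock: 15.58
tool_pos: [0.7395, -0.0307, 0.1026]
eef_rot: [0.997, 0.071, -0.0, 0.0]
contact_force: [0.4, -0.3, -1.5]
opening: 0.202
finger_force: 35.0
```

```bash
python3 -c "
from h import *
go([.74,-.03,.0265])
crop('scene','s4',220,130,120,90,6)"
```

```text
t 15.58 at [ 0.7395 -0.0307  0.1026] F [ 0.4 -0.3 -1.5] open 0.202 -> rot [-0.      0.0007 -0.0001] xyz [ 0.0006 -0.0006  0.0761]
```

View pics/s4.png

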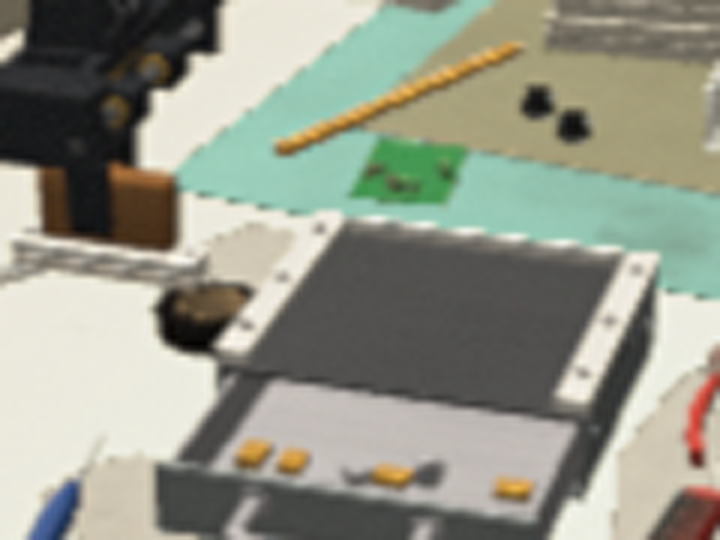

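The scraper hangs level at (110,250), in front of the tape at (205,315) and clear of the station's left rail. I lower it.

Request:
{"method": "carry_out", "body": {
  "plan": [
    {"rot":[0,0,0],"xyz":[0,0,0.02],"grip":255},
    {"rot":[0,0,0],"xyz":[0,0,0.04],"grip":255},
    {"rot":[0,0,0],"xyz":[0,0,0.06],"grip":255},
    {"rot":[0,0,0],"xyz":[0,0,0.07],"grip":255},
    {"rot":[0,0,0],"xyz":[0,0,0.074],"grip":255},
    {"rot":[0,0,0],"xyz":[0,0,0.076],"grip":255},
    {"rot":[0,0,0],"xyz":[0,0,0.076],"grip":255}
  ]
}}

```text
clock: 16.22
tool_pos: [0.7393, -0.0303, 0.0298]
eef_rot: [0.997, 0.072, 0.0, 0.0]
contact_force: [0.1, -0.5, -0.8]
opening: 0.201
finger_force: 35.0
```

Request:
{"method": "carry_out", "body": {
  "plan": [
    {"rot":[0,0,0],"xyz":[0,0,0.001],"grip":255},
    {"rot":[0,0,0],"xyz":[0,0,0.003],"grip":255},
    {"rot":[0,0,0],"xyz":[0,0,0.004],"grip":255},
    {"rot":[0,0,0],"xyz":[0,0,0.004],"grip":255}
  ]
}}

```text
clock: 16.55
tool_pos: [0.7393, -0.0303, 0.0261]
eef_rot: [0.997, 0.072, 0.0, 0.0]
contact_force: [0.1, 0.1, -2.1]
opening: 0.199
finger_force: 35.0
```

Request:
{"method": "carry_out", "body": {
  "plan": [
    {"rot":[0,0,0],"xyz":[0,0,0.001],"grip":255},
    {"rot":[0,0,0],"xyz":[0,0,0.001],"grip":255},
    {"rot":[0,0,0],"xyz":[0,0,0.001],"grip":255}
  ]
}}

```text
clock: 16.8
tool_pos: [0.7393, -0.0304, 0.0259]
eef_rot: [0.997, 0.072, 0.0, 0.0]
contact_force: [-2.4, -0.4, 5.6]
opening: 0.205
finger_force: 35.0
```

Contact is made, so I release and rise.

Request:
{"method": "carry_out", "body": {
  "plan": [
    {"rot":[0,0,0],"xyz":[0,0,0],"grip":185},
    {"rot":[0,0,0],"xyz":[0,0,0],"grip":165},
    {"rot":[0,0,0],"xyz":[0,0,0],"grip":165},
    {"rot":[0,0,0],"xyz":[0,0,-0.01],"grip":165},
    {"rot":[0,0,0],"xyz":[0,0,-0.03],"grip":165},
    {"rot":[0,0,0],"xyz":[0,0,-0.06],"grip":165},
    {"rot":[0,0,0],"xyz":[0,0,-0.09],"grip":182},
    {"rot":[0,0,0],"xyz":[0,0,-0.12],"grip":182}
  ]
}}

```text
clock: 17.47
tool_pos: [0.7391, -0.0304, 0.1465]
eef_rot: [0.997, 0.072, 0.0, 0.0]
contact_force: [0.7, 0.5, 0.1]
opening: 0.288
finger_force: 0.0
```

```bash
python3 -c "
from h import *
go([.5547,.113,.12])"
```

```text
t 17.47 at [ 0.7391 -0.0304  0.1465] F [0.7 0.5 0.1] open 0.288 -> rot [ 0.0001 -0.0002  0.0004] xyz [-0.162  -0.1683  0.0264]
```

Request:
{"method": "carry_out", "body": {
  "plan": [
    {"rot":[0,0,0],"xyz":[-0.025,-0.026,0],"grip":182},
    {"rot":[0,0,0],"xyz":[-0.05,-0.052,0],"grip":182},
    {"rot":[0,0,0],"xyz":[-0.075,-0.078,0],"grip":182},
    {"rot":[0,0,0],"xyz":[-0.1,-0.104,0],"grip":182},
    {"rot":[0,0,0],"xyz":[-0.125,-0.13,0],"grip":182},
    {"rot":[0,0,0],"xyz":[-0.15,-0.156,0],"grip":182},
    {"rot":[0,0,0],"xyz":[-0.162,-0.168,0.02],"grip":182},
    {"rot":[0,0,0],"xyz":[-0.162,-0.168,0.05],"grip":182}
  ]
}}

```text
clock: 18.13
tool_pos: [0.5533, 0.1178, 0.0974]
eef_rot: [0.997, 0.075, 0.002, -0.002]
contact_force: [0.4, 0.0, -0.1]
opening: 0.283
finger_force: 0.0
```

Request:
{"method": "carry_out", "body": {
  "plan": [
    {"rot":[0,0,0],"xyz":[0,0,0],"grip":182},
    {"rot":[0,0,0],"xyz":[0,0,0.01],"grip":182}
  ]
}}

```text
clock: 18.3
tool_pos: [0.5557, 0.1126, 0.0856]
eef_rot: [0.997, 0.072, 0.001, 0.0]
contact_force: [0.7, -1.0, -0.5]
opening: 0.287
finger_force: 0.0
```

```bash
python3 -c "
from h import *
go([.5547,.113,.022])"
```

```text
t 18.3 at [0.5557 0.1126 0.0856] F [ 0.7 -1.  -0.5] open 0.287 -> rot [ 0.0005 -0.0017  0.0002] xyz [-0.0011 -0.0006  0.0636]
```

Request:
{"method": "carry_out", "body": {
  "plan": [
    {"rot":[0,0,0],"xyz":[0,0,0.02],"grip":182},
    {"rot":[0,0,0],"xyz":[0,0,0.04],"grip":182},
    {"rot":[0,0,0],"xyz":[0,0,0.06],"grip":182},
    {"rot":[0,0,0],"xyz":[0,0,0.063],"grip":182},
    {"rot":[0,0,0],"xyz":[0,0,0.063],"grip":255},
    {"rot":[0,0,0],"xyz":[0,0,0.063],"grip":255},
    {"rot":[0,0,0],"xyz":[0,0,0.063],"grip":255},
    {"rot":[0,0,0],"xyz":[0,0,0.063],"grip":255}
  ],
  "squeeze": 25
}}

```text
clock: 18.97
tool_pos: [0.5562, 0.1128, 0.0231]
eef_rot: [0.997, 0.072, 0.002, -0.0]
contact_force: [-0.7, -0.0, 2.2]
opening: 0.089
finger_force: 25.0
```

Request:
{"method": "carry_out", "body": {
  "plan": [
    {"rot":[0,0,0],"xyz":[0,0.004,0],"grip":255},
    {"rot":[0,0,0],"xyz":[0,0.01,0],"grip":255},
    {"rot":[0,0,0],"xyz":[0,0.018,0],"grip":255},
    {"rot":[0,0,0],"xyz":[0,0.026,0],"grip":255},
    {"rot":[0,0,0],"xyz":[0,0.034,0],"grip":255},
    {"rot":[0,0,0],"xyz":[0,0.042,0],"grip":255},
    {"rot":[0,0,0],"xyz":[0,0.05,0],"grip":255},
    {"rot":[0,0,0],"xyz":[0,0.058,0],"grip":255}
  ]
}}

```text
clock: 19.63
tool_pos: [0.5648, 0.0556, 0.023]
eef_rot: [0.997, 0.072, 0.002, -0.0]
contact_force: [0.9, 2.1, 6.4]
opening: 0.094
finger_force: 25.0
```

Request:
{"method": "carry_out", "body": {
  "plan": [
    {"rot":[0,0,0],"xyz":[0,0.008,0],"grip":255},
    {"rot":[0,0,0],"xyz":[0,0.016,0],"grip":255},
    {"rot":[0,0,0],"xyz":[0,0.022,0],"grip":255},
    {"rot":[0,0,0],"xyz":[0,0.027,0],"grip":255},
    {"rot":[0,0,0],"xyz":[0,0.031,0],"grip":255},
    {"rot":[0,0,0],"xyz":[0,0.034,0],"grip":255},
    {"rot":[0,0,0],"xyz":[0,0.035,0],"grip":255},
    {"rot":[0,0,0],"xyz":[0,0.035,0],"grip":255}
  ]
}}

```text
clock: 20.3
tool_pos: [0.5695, 0.0241, 0.023]
eef_rot: [0.997, 0.073, 0.002, -0.002]
contact_force: [0.9, 6.3, 6.3]
opening: 0.09
finger_force: 25.0
```

Request:
{"method": "carry_out", "body": {
  "plan": [
    {"rot":[0,0,0],"xyz":[0,0.002,0],"grip":255},
    {"rot":[0,0,0],"xyz":[0,0.004,0],"grip":255},
    {"rot":[0,0,0],"xyz":[0,0.004,0],"grip":255}
  ]
}}

```text
clock: 20.55
tool_pos: [0.5695, 0.024, 0.023]
eef_rot: [0.997, 0.074, 0.002, -0.004]
contact_force: [-1.6, 12.9, 7.6]
opening: 0.093
finger_force: 25.0
```

Request:
{"method": "carry_out", "body": {
  "plan": [
    {"rot":[0,0,0],"xyz":[0,-0.004,0],"grip":182},
    {"rot":[0,0,0],"xyz":[0,-0.004,0],"grip":182},
    {"rot":[0,0,0],"xyz":[0,-0.004,0],"grip":182},
    {"rot":[0,0,0],"xyz":[0,-0.004,-0.02],"grip":182},
    {"rot":[0,0,0],"xyz":[0,-0.004,-0.05],"grip":182},
    {"rot":[0,0,0],"xyz":[0,-0.004,-0.08],"grip":182},
    {"rot":[0,0,0],"xyz":[0,-0.004,-0.12],"grip":182},
    {"rot":[0,0,0],"xyz":[0,-0.004,-0.16],"grip":182}
  ]
}}

```text
clock: 21.22
tool_pos: [0.567, 0.0188, 0.1827]
eef_rot: [0.998, 0.071, -0.001, 0.001]
contact_force: [0.6, 0.7, 0.1]
opening: 0.285
finger_force: 0.0
```

Request:
{"method": "carry_out", "body": {
  "plan": [
    {"rot":[0,0,0],"xyz":[-0.03,-0.01,-0.03],"grip":182},
    {"rot":[0,0,0],"xyz":[-0.06,-0.02,-0.06],"grip":182},
    {"rot":[0,0,0],"xyz":[-0.08,-0.03,-0.08],"grip":182},
    {"rot":[0,0,0],"xyz":[-0.08,-0.03,-0.08],"grip":182},
    {"rot":[0,0,0],"xyz":[-0.08,-0.03,-0.08],"grip":182}
  ]
}}

```text
clock: 21.63
tool_pos: [0.4845, 0.0381, 0.2629]
eef_rot: [0.997, 0.071, 0.001, 0.0]
contact_force: [0.5, -0.3, -0.5]
opening: 0.284
finger_force: 0.0
```

```bash
python3 -c "
from h import *
crop('scene','s5',200,130,180,120,4)"
```

```text
(no output)
```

View pics/s5.png

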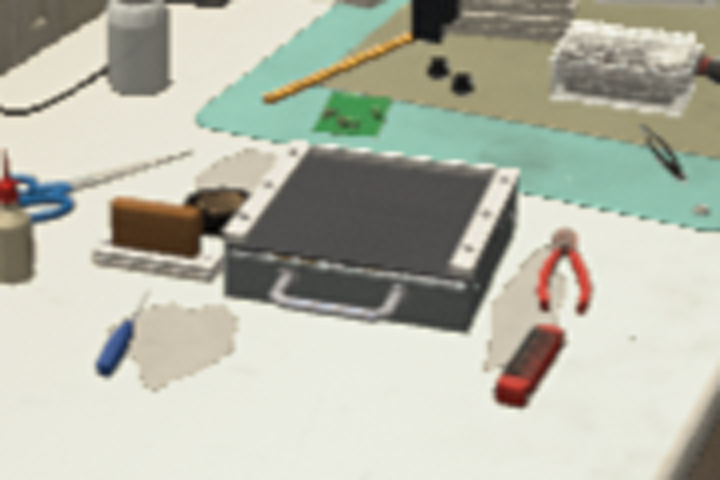

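The drawer is shut with its handle at (335,300), and the plate is empty. The scraper stands upright at (155,235) beside the station, and the other tools lie where they were.

```bash
python3 -c "
from plant import r
print(r.finish_job())"
```

```text
the job is handed in; nothing more can be done
None
```

The job is handed in at about 22 s: all six sawn ends are in the drawer, it is pushed fully shut, the scraper stands upright on the bench beside the station, and the other tools are where they lay.

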